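# Square up the coasters and hold the tea chest open

### The arm

A 6-joint arm with a two-finger parallel gripper is mounted at the origin on a cart in front of the work surface, level with it; the furniture and walls round the work are solid. World frame = base frame: x ahead of the robot, y to its left, z up, the work surface at z = 0. Lengths are in m, angles in rad, forces in N, time in s.
With the tool pointing down it reaches from about 0.25 to 0.775 m from the base axis. Payload 4 kg.
Tool frame: the origin (TCP) lies between the finger pads; the fingertips stand 25 mm ahead of it and the grasp point (between the pads) lies 6 mm ahead of it (robot.tip_reach is the distance from the TCP to the fingertips, in m); z points along the fingers, y is the line along which they close (so a half turn about z gives the same grasp; the last joint's range is limited). The gripper opens to 94 mm and grips with 3 to 60 N. Pads are 16 mm wide; open, the fingers measure 119 mm over their backs; the gripper's body (75 mm by 177 mm) begins 78 mm behind the grasp point.
Start: joints at [1.037, 0.087, 1.371, -0, 1.684, -0.103], TCP at [0.23, 0.5, 0.231] pointing down, gripper open.
Joint ranges: [-3.1, 3.1], [-0.76, 2.03], [0.27, 2.55], [-1.08, 4.22], [0.17, 2.65], [-2.57, 2.57]. Speed limits (rad/s): [2.79, 2.79, 3.14, 3.14, 3.14, 3.14].

### API

Orientations are given as [roll, pitch, yaw] about the fixed x, y, z axes, in that order (R = Rz(yaw) Ry(pitch) Rx(roll)).
In Python, from bench import sensors, snapshot, camera_info, ticket, robot gives the robot as it stands.
- The arm moves only by the tool arm_command, never from a script. Its argument "plan" is a list of rows, each an object with "grip": the closure, from -1 (fully open) to 1 (shut); "slide": the shift along the tool's x, y, z normalised to -1 to 1, where 1 is 500 mm, a list of three; "spin": the turn about the tool's z normalised to -1 to 1, where 1 is 5 degrees. A call has 1 to 10 rows; each row shifts and turns the commanded pose from where the row before left it, along the tool's axes as they then stand; what a row does not reach is not made up. A row lasts 1/8 s, in which the tool goes at most 62.5 mm and 10.7 degrees, less where a joint would pass 70% of its speed; a pose out of reach is approached as far as the arm can. A call with a number of a shift or a turn outside -1 to 1 is refused whole. A call with a gripper value outside its range is refused whole. The fingers move at their own pace and stop on an object; the grip force is fixed at half the most. Time passes only in rows, so rows that do not move let the fingers close. It gives the time, the measured TCP pose, the force, the opening and the grip force at its end, in the units of the state.
- sensors.get_obs(): the state, without advancing time (a new reading comes with each control period).
- snapshot(name): name is "scene" or "top" or "wrist"; returns the picture (420x560x3 uint8, red, green, blue); there is no depth.
- camera_info(name): a dict with "fx", "fy", "cx", "cy" (pixels), "k1" (the pictures are not rectified: a ray, as slopes to the right and down, at radius r is drawn at 1 + k1 r^2 times it, then the intrinsics apply), "position" and "rotation" of the camera in the world. Camera axes: x right, y up, looking along -z (the intrinsics and any distortion apply to the point x, -y, -z); pixel columns grow to the right and rows downward; lengths in m; the calibration is good to about 2 mm. A picture is of the moment at which its call begins: read the wrist's pose just before it. camera_info takes no time and is no camera call; for the wrist camera it gives the pose at the moment of the call.
- ticket.close_job(): hands the job in; it is judged then, once.
The state is a dict: "time": time; "joint_positions": joint angles; "qvel": joint speeds; "joint_torque": joint torques, N m; "tool_pos": TCP position; "ee_rot": TCP orientation; "wrist_force": force on the tool from outside, world axes, zero at the start; "wrist_torque": the same for the moment, N m; "width": finger opening in m; "finger_force": force on a finger pad.
Only numpy, scipy, OpenCV 4.12 (cv2) and the standard library are available. Lean on these libraries where they do the work, as an engineer would, in place of code of your own. Each camera call takes 0.05 s, during which the arm holds its last target. There are 200 camera calls.

### The job

Help me put the slate coasters away in the tea chest: first, with the lid still shut, tap the untidy stack of four coasters square on all sides, about where it stands and in the same order. Then lift the chest's lid with the gripper and hold it open at 50 degrees so that I can drop the stack in - it springs shut when let go, so finish while still holding it, steady. Leave the other things on the counter where they are.

Things in the scene. Friction and masses are not known exactly. Their poses are not given: they have to be found in the camera images.
- tea_chest: beech tea chest with a glazed lid, 169 mm deep (its x, front to back) x 260 mm wide (its y) x 136 mm high, fixed to the counter at the right; origin under its centre on the counter; its x points from the front (the side with the knobs, facing the robot) to the back. The drawer below does not open. The lid is 10 mm thick and its closed top is 136 mm above the counter; its front edge lies at x = -77 mm.
- tea_chest_lid (a joint): opening angle of the chest's lid, rad: 0 closed, growing as its front edge rises, 1.75 at most. The hinge runs along the chest's back top edge. A light spring and its weight shut it again from any angle if it is let go (about 2 to 3 N upward at the knob holds or lifts it).
- lid_knob (a point): middle of the brass knob on the front edge of the lid: a horizontal pin 16 mm in diameter and 19.5 mm long, along the chest's x, sticking out of the lid's front edge (at half the chest's width; this point is 9.7 mm in front of the edge, 131 mm above the counter when closed). It moves with the lid; its x axis points from the knob to the hinge.
- lid_hinge (a point): point on the lid's hinge line in the middle of the chest's back, 126 mm above the counter, 182 mm behind the closed knob point; its y axis is the hinge line. Fixed to the chest.
- coaster0: square dark slate coaster with thin cork underside, 52x52 mm, 5 mm thick, 36 g, number 1 from below of the untidy stack of four (20 mm high in all) on the left; origin at the centre of its underside, x and y axes along its edges. The coasters are shifted by up to 17 mm and turned up to 0.3 rad against one another at the start.
- coaster1: square dark slate coaster with thin cork underside, 52x52 mm, 5 mm thick, 36 g, number 2 from below of the untidy stack of four (20 mm high in all) on the left; origin at the centre of its underside, x and y axes along its edges. The coasters are shifted by up to 17 mm and turned up to 0.3 rad against one another at the start.
- coaster2: square dark slate coaster with thin cork underside, 52x52 mm, 5 mm thick, 36 g, number 3 from below of the untidy stack of four (20 mm high in all) on the left; origin at the centre of its underside, x and y axes along its edges. The coasters are shifted by up to 17 mm and turned up to 0.3 rad against one another at the start.
- coaster3: square dark slate coaster with thin cork underside, 52x52 mm, 5 mm thick, 36 g, number 4 from below of the untidy stack of four (20 mm high in all) on the left; origin at the centre of its underside, x and y axes along its edges. The coasters are shifted by up to 17 mm and turned up to 0.3 rad against one another at the start.
- sugar_crate: open pine crate with sugar sachets, 219x134x97 mm, at the far left; loose, to be left alone; origin under its centre
- service_bell: silver counter bell, 82 mm across, 66 mm high, at the left front; loose, to be left alone; origin under its centre
- salt_shaker: glass salt shaker with metal top, 44 mm across, 90 mm high, behind the stack; loose, to be left alone; origin under its centre
- pepper_shaker: glass pepper shaker with metal top, 44 mm across, 90 mm high, behind the stack (salt, pepper and toothpicks may swap places); loose, to be left alone; origin under its centre
- toothpick_pot: small grey pot of toothpicks, 43 mm across, 70 mm high, behind and left of the stack; loose, to be left alone; origin under its centre
Mind the look-alikes: they are no part of the job. Leave any red look-alike of the coaster3 alone.

How it is judged:
On the way, in this order (a step that is already met when the one before it is completed fails the run):
1. the coaster stack is square while the lid is still shut (horizontal distance between each of coaster1, coaster2, coaster3 and coaster0 below 0.003 m and horizontal distance between each of coaster2, coaster3 and coaster1 below 0.003 m and horizontal distance between coaster3 and coaster2 below 0.003 m and angle between the x axis of each of coaster1, coaster2, coaster3 and the x axis of coaster0, either way round below 0.08 rad and angle between the x axis of each of coaster2, coaster3 and the x axis of coaster1, either way round below 0.08 rad and angle between the x axis of coaster3 and the x axis of coaster2, either way round below 0.08 rad and height (world z) of coaster1 between 0.0025 and 0.0075 m and height (world z) of coaster2 between 0.0075 and 0.0125 m and height (world z) of coaster3 between 0.0125 and 0.0175 m and height (world z) of coaster0 below 0.0025 m and value of joint tea_chest_lid below 0.06 rad), for 0.2 s.
2. the lid is held open at about 50 degrees (value of joint tea_chest_lid between 0.768 and 0.978 rad and contact force between the fingers and tea_chest above 0.4 N), for 0.3 s.
At the end, for the whole second after the job is handed in: The gripper's fingers still carry the lid (over 0.4 N), which stands steady (under 0.05 rad/s) at 50 degrees, give or take 6 (0.768 to 0.978 rad). The four coasters still lie stacked in their order, their centres within 3 mm and their edges within 0.08 rad of one another (all of step 2 and velocity of joint tea_chest_lid between -0.05 and 0.05 rad/s and horizontal distance between each of coaster1, coaster2, coaster3 and coaster0 below 0.003 m and horizontal distance between each of coaster2, coaster3 and coaster1 below 0.003 m and horizontal distance between coaster3 and coaster2 below 0.003 m and angle between the x axis of each of coaster1, coaster2, coaster3 and the x axis of coaster0, either way round below 0.08 rad and angle between the x axis of each of coaster2, coaster3 and the x axis of coaster1, either way round below 0.08 rad and angle between the x axis of coaster3 and the x axis of coaster2, either way round below 0.08 rad and height (world z) of coaster1 between 0.0025 and 0.0075 m and height (world z) of coaster2 between 0.0075 and 0.0125 m and height (world z) of coaster3 between 0.0125 and 0.0175 m and height (world z) of coaster0 below 0.0025 m); the arm keeps its last pose, push and grip.
It fails at once if a bystander was shifted by more than 20 mm (distance of any of sugar_crate, service_bell, salt_shaker, pepper_shaker, toothpick_pot from where it was at the start of the episode above 0.02 m).
It fails at once if the stack was carried off (over 60 mm) (distance of any of coaster0, coaster1, coaster2, coaster3 from where it was at the start of the episode above 0.06 m).
It also fails if it takes over 72 s, if anything falls off the work surface, if the arm or the gripper's body presses on something with over 40 N, if the wrist force passes 120 N, or if a joint passes its speed limit or range.

## Working session

There is one attempt and no reset: what is moved stays moved. The work goes in short steps, Python scripts to look and compute and a tool call to move; the robot and the scene stay as the last step left them, time stands still between calls to the robot, and variables do not carry over. Pictures are saved under pics/ and viewed, at most 10 in all, crops included, and the job is handed in when it is done.

Besides the shell and the picture viewer there is one more tool, called after ">>>" in YAML: its name, and indented under it one key for each argument. arm_command: Moves the arm, as the interface text tells. Scaled input: -1 to 1 covers 500 mm each way for a shift and 5 degrees each way for a turn. Its arguments: {"type":"object","properties":{"plan":{"type":"array","items":{"type":"object","properties":{"grip":{"type":"number"},"slide":{"type":"array","items":{"type":"number"}},"spin":{"type":"number"}}}}},"required":["plan"]}

```bash
mkdir -p pics
cat > h.py <<'E'
import numpy as np, cv2
from bench import sensors, snapshot, camera_info, ticket, robot
def save(n,f,crop=None,s=1):
    im=snapshot(n)[:,:,::-1]
    if crop: im=im[crop[1]:crop[3],crop[0]:crop[2]]
    if s!=1: im=cv2.resize(im,None,fx=s,fy=s,interpolation=cv2.INTER_CUBIC)
    cv2.imwrite('pics/'+f,im)
def pix2w(n,uv,z,c=None):
    c=c or camera_info(n); K=np.array([[c['fx'],0,c['cx']],[0,c['fy'],c['cy']],[0,0,1]])
    out=[]
    for u,v in uv:
        d=np.array([(u-c['cx'])/c['fx'],(v-c['cy'])/c['fy']]);p=d.copy()
        for _ in range(20): p=d/(1+c['k1']*(p@p))
        r=np.array(c['rotation'])@np.array([p[0],-p[1],-1]); o=np.array(c['position'])
        out.append(o+r*(z-o[2])/r[2])
    return np.array(out)
E
python3 - <<'E'
from h import *
save('scene','s.png');save('top','t.png')
for n in('scene','top','wrist'):
    c=camera_info(n);print(n,c['fx'],c['k1'],np.round(c['position'],3),np.round(c['rotation'],2).tolist())
o=sensors.get_obs();print(o)
E
```

```text
scene 390.7742256875567 -0.04652406352635497 [-0.038  0.984  0.604] [1.06, -0.01, -2.48]
top 534.6879697905081 -0.14262610770215395 [0.266 0.249 1.335] [0.21, -0.0, -1.58]
wrist 341.2061780909141 -0.04353931562181565 [0.16  0.53  0.384] [-0.26, 0.0, 1.14]
{'time': 0.1, 'joint_positions': array([ 1.03690796e+00,  8.78865842e-02,  1.37207262e+00,  1.46648795e-05,
        1.68358461e+00, -1.03110256e-01]), 'qvel': array([-0.00095967, -0.00117342, -0.0029936 ,  0.00156027, -0.00028139,
       -0.00235174]), 'joint_torque': array([ 1.62701243e-03, -3.41249979e+01, -3.03301978e+01,  7.19005382e-02,
        3.04327975e-02, -1.05145020e-04]), 'tool_pos': array([0.22945257, 0.49937767, 0.22943364]), 'ee_rot': array([-3.13965336e+00, -2.15325805e-04,  2.71081597e+00]), 'wrist_force': array([0.29631475, 1.12275695, 0.03494123]), 'wrist_torque': array([ 0.00868218, -0.06100586,  0.00783708]), 'finger_force': 0.0, 'width': 0.09440322471091524}
```

View pics/t.png

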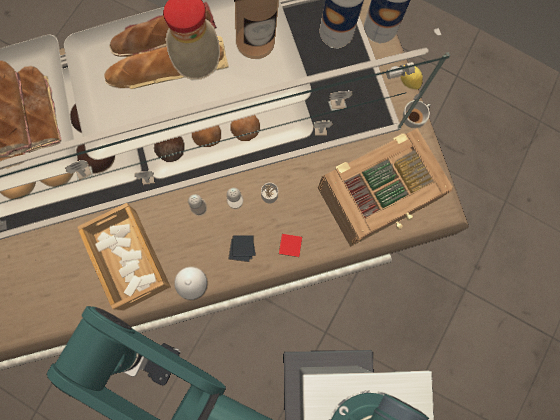

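View pics/s.png

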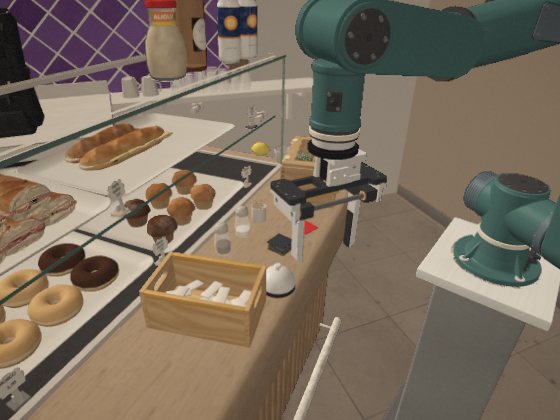

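The top view shows the stack at (242,247), the red look-alike at (290,245), the bell at (191,283) and the pots at (196,203), (234,197) and (269,192). The chest is at about (385,185), with its knobs at (400,225) and (410,216). The scene view shows a sneeze glass behind the counter.

Run:
```python
from h import *
for nm,uv,z in (('stack',(242,247),.02),('red',(290,245),.005),('bell',(191,283),.06),('p1',(196,203),.09),('p2',(234,197),.09),('p3',(269,192),.07),('knob',(410,216),.131),('knobB',(400,225),.131),('cornFL',(357,242),.0),('cornFLt',(357,238),.136),('cornBLt',(319,183),.136),('cornFRt',(452,190),.136),('cornBRt',(410,136),.136)):
    print(nm,np.round(pix2w('top',[uv],z)[0],3))
save('top','tz.png',(170,170,330,300),5)
save('top','tc.png',(310,120,470,250),5)
```

```text
Traceback (most recent call last):
  File "h.py", line 15, in pix2w
    out.append(o+r*(z-o[2])/r[2])
                            ~^^^
IndexError: invalid index to scalar variable.
```

Rotation is given as roll, pitch, yaw, so I'll convert it.

```bash
sed -i "s/np.array(c\['rotation'\])@/Rotation.from_euler('xyz',c['rotation']).as_matrix()@/; 1a from scipy.spatial.transform import Rotation" h.py
python3 - <<'E'
from h import *
for nm,uv,z in (('stack',(242,247),.02),('red',(290,245),.005),('bell',(191,283),.06),('p1',(196,203),.09),('p2',(234,197),.09),('p3',(269,192),.07),('knob',(410,216),.131),('knobB',(400,225),.131),('cornFL',(357,242),.0),('cornFLt',(357,238),.136),('cornBLt',(319,183),.136),('cornFRt',(452,190),.136),('cornBRt',(410,136),.136)):
    print(nm,np.round(pix2w('top',[uv],z)[0],3))
save('top','tz.png',(170,170,330,290),5)
save('top','tc.png',(310,130,470,250),5)
E
```

```text
stack [0.465 0.304 0.02 ]
red [0.47  0.184 0.005]
bell [0.373 0.425 0.06 ]
p1 [0.562 0.411 0.09 ]
p2 [0.575 0.32  0.09 ]
p3 [0.592 0.236 0.07 ]
knob [ 0.514 -0.091  0.131]
knobB [ 0.494 -0.066  0.131]
cornFL [0.476 0.014 0.   ]
cornFLt [0.464 0.037 0.136]
cornBLt [0.595 0.12  0.136]
cornFRt [ 0.575 -0.196  0.136]
cornBRt [ 0.71  -0.105  0.136]
```

View pics/tz.png

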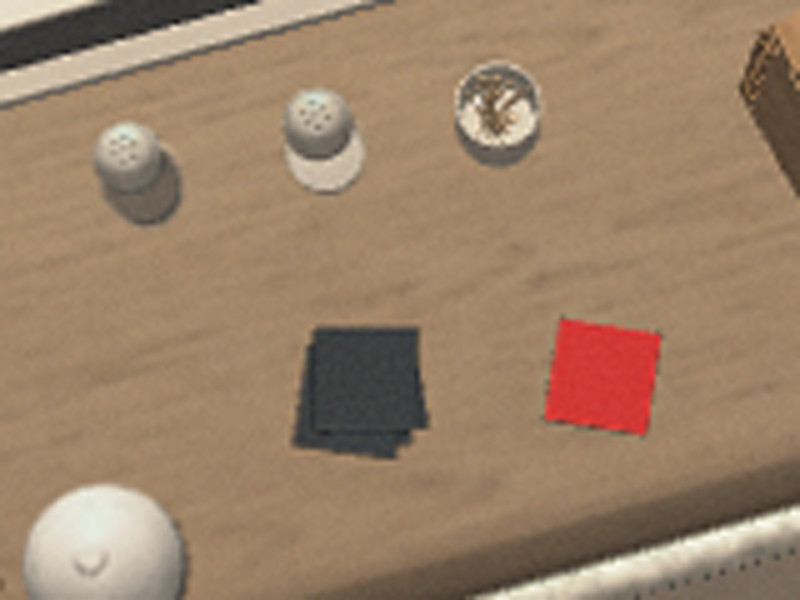

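View pics/tc.png

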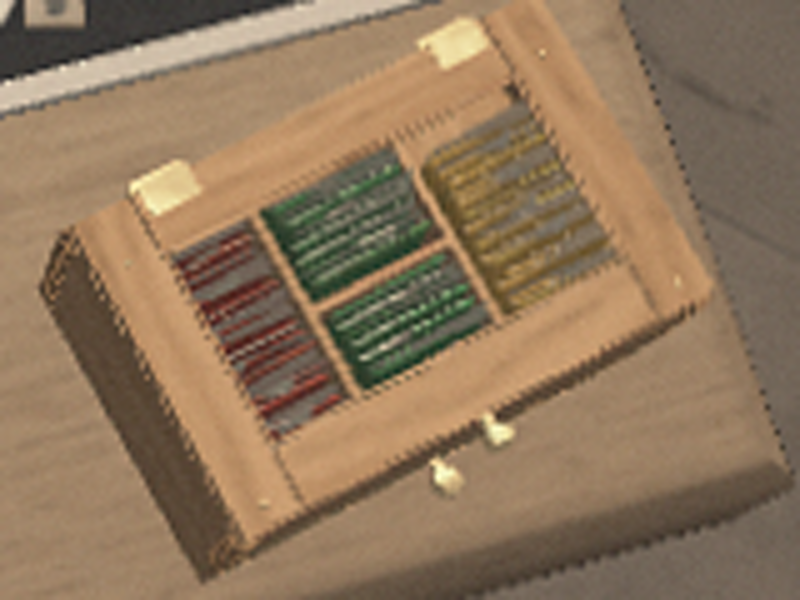

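The close-ups show the black stack's edges roughly along the world axes, the red one clear to its right, and the lid knob at about (409,216). I'm moving over the stack with the fingers closing along y.

>>> arm_command:
  plan:
    - {"grip": -1, "slide": [0, 0, 0], "spin": -0.986}
    - {"grip": -1, "slide": [0, 0, 0], "spin": -0.986}
    - {"grip": -1, "slide": [0, 0, 0], "spin": -0.986}
    - {"grip": -1, "slide": [0, 0, 0], "spin": -0.986}
    - {"grip": -1, "slide": [0, 0, 0], "spin": -0.986}

```text
time: 0.82
tool_pos: [0.2296, 0.4996, 0.2301]
ee_rot: [-3.141, -0.0, -3.139]
wrist_force: [0.4, -0.8, 0.7]
width: 0.0938
finger_force: 0.0
```

>>> arm_command:
  plan:
    - {"grip": -1, "slide": [-0.0785, -0.065, 0.02]}
    - {"grip": -1, "slide": [-0.0785, -0.065, 0.02]}
    - {"grip": -1, "slide": [-0.0785, -0.065, 0.02]}
    - {"grip": -1, "slide": [-0.0785, -0.065, 0.02]}
    - {"grip": -1, "slide": [-0.0785, -0.065, 0.02]}
    - {"grip": -1, "slide": [-0.0785, -0.065, 0.02]}
    - {"grip": -1, "slide": [0, 0, 0]}
    - {"grip": -1, "slide": [0, 0, 0]}

```text
invalid input at $.plan[0]: expected keys grip, slide, spin
```

Run:
```python
from h import *
import json
o=sensors.get_obs();print(o['tool_pos'],o['ee_rot'])
c=camera_info('wrist');save('wrist','w1.png')
json.dump({k:(list(map(float,v)) if np.ndim(v) else float(v)) for k,v in c.items() if not isinstance(v,str)},open('w1.json','w'))
```

```text
[0.22961118 0.49964626 0.23013821] [-3.14111710e+00 -3.10508562e-04 -3.13931906e+00]
```

View pics/w1.png

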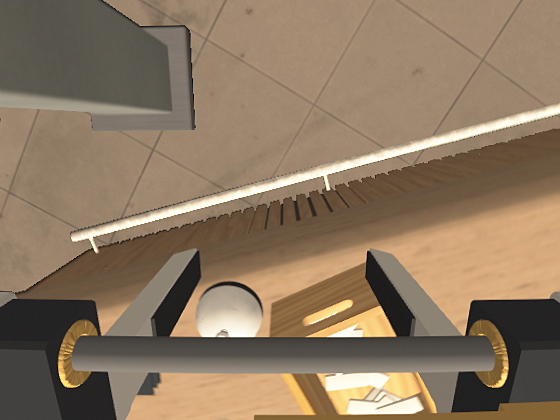

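The move was refused because each row needs a spin value. This picture still shows the start area, with the bell at (228,310) and the crate at (350,340). I'm resending the slide.

>>> arm_command:
  plan:
    - {"grip": -1, "slide": [-0.0785, -0.065, 0.02], "spin": 0}
    - {"grip": -1, "slide": [-0.0785, -0.065, 0.02], "spin": 0}
    - {"grip": -1, "slide": [-0.0785, -0.065, 0.02], "spin": 0}
    - {"grip": -1, "slide": [-0.0785, -0.065, 0.02], "spin": 0}
    - {"grip": -1, "slide": [-0.0785, -0.065, 0.02], "spin": 0}
    - {"grip": -1, "slide": [-0.0785, -0.065, 0.02], "spin": 0}
    - {"grip": -1, "slide": [0, 0, 0], "spin": 0}
    - {"grip": -1, "slide": [0, 0, 0], "spin": 0}

```text
time: 1.88
tool_pos: [0.4648, 0.3048, 0.1704]
ee_rot: [3.141, -0.001, 3.14]
wrist_force: [0.5, 0.7, 0.4]
width: 0.0942
finger_force: 0.0
```

Run:
```python
from h import *
import json
o=sensors.get_obs();print(o['tool_pos'],o['ee_rot'])
# chest fit, stack corners from top crops
for nm,x,y,z in (('topTL',315,328,.02),('topTR',418,328,.02),('topBL',316,432,.02),('botL',292,445,.003),('botB',397,458,.003),('R',428,428,.015)):
    print(nm,np.round(pix2w('top',[(170+x/5,170+y/5)],z)[0],4))
for nm,x,y,z in (('FL',248,553,.136),('FR',708,292,.136),('BL',78,228,.136),('knob',498,432,.131),('drawer',448,478,.06)):
    print(nm,np.round(pix2w('top',[(310+x/5,130+y/5)],z)[0],4))
c=camera_info('wrist');save('wrist','w2.png')
print(np.round(c['position'],3),np.round(c['rotation'],3))
```

```text
[0.46475545 0.30480628 0.17036274] [ 3.14116353e+00 -8.89994530e-04  3.14000403e+00]
topTL [0.4935 0.3266 0.02  ]
topTR [0.4929 0.2752 0.02  ]
topBL [0.4413 0.3263 0.02  ]
botL [0.4371 0.3393 0.003 ]
botB [0.4299 0.2867 0.003 ]
R [0.4432 0.2708 0.015 ]
FL [0.4578 0.0314 0.136 ]
FR [ 0.5786 -0.1952  0.136 ]
BL [0.6125 0.1036 0.136 ]
knob [ 0.5136 -0.09    0.131 ]
drawer [ 0.5055 -0.0833  0.06  ]
[0.388 0.304 0.325] [-2.620e-01 -1.000e-03  1.569e+00]
```

View pics/w2.png

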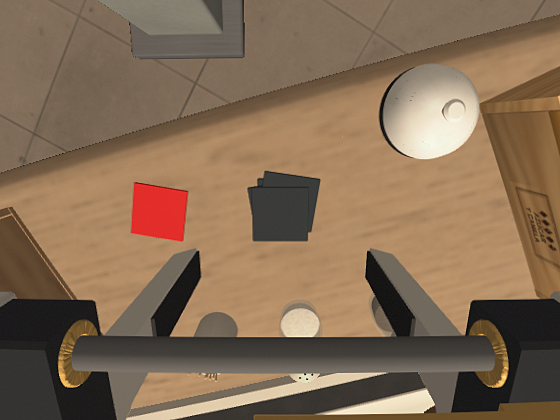

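The view from above the stack shows it at (283,208), clear of the red coaster and the bell. I'm descending and pushing all four flush with one pad.

>>> arm_command:
  plan:
    - {"grip": -1, "slide": [0, 0, 0.09], "spin": 0}
    - {"grip": -1, "slide": [0, 0, 0.09], "spin": 0}
    - {"grip": -1, "slide": [0, 0, 0.06], "spin": 0}
    - {"grip": -1, "slide": [0, 0, 0.03], "spin": 0}
    - {"grip": -1, "slide": [0, 0, 0.0163], "spin": 0}
    - {"grip": -1, "slide": [0, 0, 0], "spin": 0}

```text
time: 2.68
tool_pos: [0.4653, 0.3052, 0.028]
ee_rot: [3.141, 0.001, 3.142]
wrist_force: [0.6, 0.6, -0.1]
width: 0.0938
finger_force: 0.0
```

>>> arm_command:
  plan:
    - {"grip": -1, "slide": [0, 0.014, 0], "spin": 0}
    - {"grip": -1, "slide": [0, 0.01, 0], "spin": 0}
    - {"grip": -1, "slide": [0, 0.01, 0], "spin": 0}
    - {"grip": -1, "slide": [0, 0.01, 0], "spin": 0}
    - {"grip": -1, "slide": [0, 0.01, 0], "spin": 0}
    - {"grip": -1, "slide": [0, 0.01, 0], "spin": 0}
    - {"grip": -1, "slide": [0, 0.01, 0], "spin": 0}
    - {"grip": -1, "slide": [0, 0.01, 0], "spin": 0}
    - {"grip": -1, "slide": [0, 0.01, 0], "spin": 0}
    - {"grip": -1, "slide": [0, 0, 0], "spin": 0}

```text
time: 3.92
tool_pos: [0.465, 0.3526, 0.0272]
ee_rot: [3.14, -0.0, 3.141]
wrist_force: [-0.3, -0.2, -0.7]
width: 0.0942
finger_force: 0.0
```

>>> arm_command:
  plan:
    - {"grip": -1, "slide": [0, -0.03, 0], "spin": 0}
    - {"grip": -1, "slide": [0, -0.03, 0], "spin": 0}
    - {"grip": -1, "slide": [0, -0.01, 0], "spin": 0}
    - {"grip": -1, "slide": [0, -0.01, 0], "spin": 0}
    - {"grip": -1, "slide": [0, -0.01, 0], "spin": 0}
    - {"grip": -1, "slide": [0, -0.01, 0], "spin": 0}
    - {"grip": -1, "slide": [0, -0.01, 0], "spin": 0}
    - {"grip": -1, "slide": [0, -0.01, 0], "spin": 0}
    - {"grip": -1, "slide": [0, -0.01, 0], "spin": 0}
    - {"grip": -1, "slide": [0, -0.006, 0], "spin": 0}

```text
time: 5.18
tool_pos: [0.4651, 0.2834, 0.0274]
ee_rot: [3.141, 0.0, 3.141]
wrist_force: [0.0, 2.2, -0.4]
width: 0.0935
finger_force: 0.5
```

Run:
```python
from h import *
save('wrist','w3.png',(180,130,420,310),3)
```

```text
(no output)
```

View pics/w3.png

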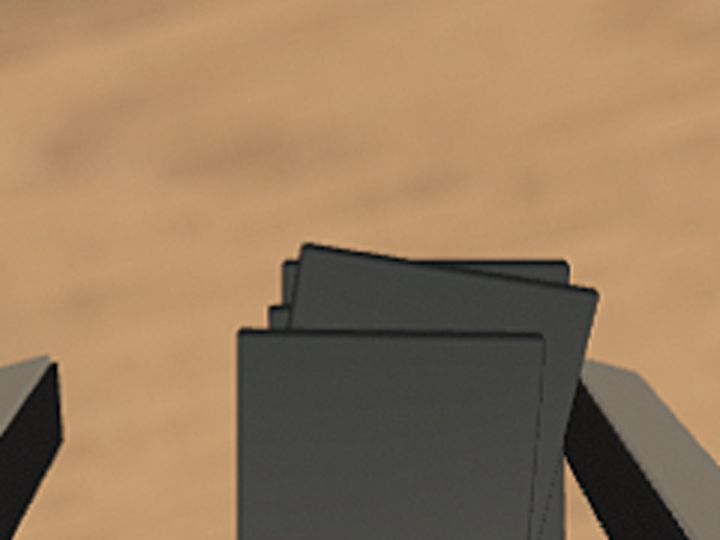

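The wrist view shows the third coaster turned (corner at 305,245) because its centre lies outside the pad width. I'll square along x next, then come back to y.

>>> arm_command:
  plan:
    - {"grip": -1, "slide": [0, -0.006, 0], "spin": 0}
    - {"grip": -1, "slide": [0, 0, -0.08], "spin": 0}
    - {"grip": -1, "slide": [0.004, 0.046, 0], "spin": 0}
    - {"grip": -1, "slide": [0, 0, 0], "spin": 1}
    - {"grip": -1, "slide": [0, 0, 0], "spin": 1}
    - {"grip": -1, "slide": [0, 0, 0], "spin": 1}
    - {"grip": -1, "slide": [0, 0, 0], "spin": 1}
    - {"grip": -1, "slide": [0, 0, 0], "spin": 1}
    - {"grip": -1, "slide": [0, 0, 0], "spin": 1}
    - {"grip": -1, "slide": [0, 0, 0], "spin": 1}

```text
time: 6.48
tool_pos: [0.463, 0.3032, 0.0671]
ee_rot: [-3.141, 0.0, 2.527]
wrist_force: [-0.1, 0.1, -0.8]
width: 0.0941
finger_force: 0.0
```

>>> arm_command:
  plan:
    - {"grip": -1, "slide": [0, 0, 0], "spin": 1}
    - {"grip": -1, "slide": [0, 0, 0], "spin": 1}
    - {"grip": -1, "slide": [0, 0, 0], "spin": 1}
    - {"grip": -1, "slide": [0, 0, 0], "spin": 1}
    - {"grip": -1, "slide": [0, 0, 0], "spin": 1}
    - {"grip": -1, "slide": [0, 0, 0], "spin": 1}
    - {"grip": -1, "slide": [0, 0, 0], "spin": 1}
    - {"grip": -1, "slide": [0, 0, 0], "spin": 1}
    - {"grip": -1, "slide": [0, 0, 0], "spin": 1}
    - {"grip": -1, "slide": [0, 0, 0], "spin": 1}

```text
time: 7.72
tool_pos: [0.463, 0.3032, 0.0671]
ee_rot: [-3.141, 0.001, 1.655]
wrist_force: [-0.3, -1.1, -0.1]
width: 0.0942
finger_force: 0.0
```

>>> arm_command:
  plan:
    - {"grip": -1, "slide": [0, 0, 0], "spin": 0.83}
    - {"grip": -1, "slide": [0, 0, 0.05], "spin": 0}
    - {"grip": -1, "slide": [0, 0, 0.03], "spin": 0}
    - {"grip": -1, "slide": [0, -0.02, 0], "spin": 0}
    - {"grip": -1, "slide": [0, -0.01, 0], "spin": 0}
    - {"grip": -1, "slide": [0, -0.01, 0], "spin": 0}
    - {"grip": -1, "slide": [0, -0.01, 0], "spin": 0}
    - {"grip": -1, "slide": [0, -0.01, 0], "spin": 0}
    - {"grip": -1, "slide": [0, -0.01, 0], "spin": 0}
    - {"grip": -1, "slide": [0, -0.01, 0], "spin": 0}

```text
time: 8.98
tool_pos: [0.4232, 0.3032, 0.0277]
ee_rot: [3.141, -0.0, 1.585]
wrist_force: [0.9, -0.2, 0.8]
width: 0.0937
finger_force: 0.7
```

>>> arm_command:
  plan:
    - {"grip": -1, "slide": [0, 0.04, 0], "spin": 0}
    - {"grip": -1, "slide": [0, 0.03, 0], "spin": 0}
    - {"grip": -1, "slide": [0, 0.01, 0], "spin": 0}
    - {"grip": -1, "slide": [0, 0.01, 0], "spin": 0}
    - {"grip": -1, "slide": [0, 0.01, 0], "spin": 0}
    - {"grip": -1, "slide": [0, 0.01, 0], "spin": 0}
    - {"grip": -1, "slide": [0, 0.004, 0], "spin": 0}

```text
time: 9.85
tool_pos: [0.4804, 0.3039, 0.0273]
ee_rot: [3.141, -0.0, 1.585]
wrist_force: [-1.4, -0.4, 0.3]
width: 0.0939
finger_force: 0.5
```

>>> arm_command:
  plan:
    - {"grip": -1, "slide": [0, -0.03, 0], "spin": 0}
    - {"grip": -0.3, "slide": [0, -0.011, 0], "spin": 0}
    - {"grip": -0.13, "slide": [0, 0, 0], "spin": 0}
    - {"grip": -0.1, "slide": [0, 0, 0], "spin": 0}
    - {"grip": -0.1, "slide": [0, 0, 0], "spin": 0}
    - {"grip": -0.1, "slide": [0, 0, 0], "spin": 0}

```text
time: 10.6
tool_pos: [0.46, 0.3037, 0.0276]
ee_rot: [3.141, -0.0, 1.585]
wrist_force: [0.7, 0.0, -0.1]
width: 0.0526
finger_force: 29.0
```

Run:
```python
from h import *
save('top','t4.png',(210,220,270,265),10)
print(sensors.get_obs()['width'])
```

```text
0.052789756242434246
```

>>> arm_command:
  plan:
    - {"grip": -1, "slide": [0, 0, 0], "spin": 0}
    - {"grip": -1, "slide": [0, 0, 0], "spin": 0}
    - {"grip": -1, "slide": [0, 0, 0], "spin": 0}
    - {"grip": -1, "slide": [0, 0, -0.08], "spin": 0}
    - {"grip": -1, "slide": [0, 0, 0], "spin": -1}
    - {"grip": -1, "slide": [0, 0, 0], "spin": -1}
    - {"grip": -1, "slide": [0, 0, 0], "spin": -1}
    - {"grip": -1, "slide": [0, 0, 0], "spin": -1}
    - {"grip": -1, "slide": [0, 0, 0], "spin": -1}
    - {"grip": -1, "slide": [0, 0, 0], "spin": -1}

```text
time: 11.9
tool_pos: [0.4595, 0.3035, 0.0672]
ee_rot: [-3.141, -0.0, 2.112]
wrist_force: [0.3, -0.2, -0.6]
width: 0.0937
finger_force: 0.0
```

>>> arm_command:
  plan:
    - {"grip": -1, "slide": [0, 0, 0], "spin": -1}
    - {"grip": -1, "slide": [0, 0, 0], "spin": -1}
    - {"grip": -1, "slide": [0, 0, 0], "spin": -1}
    - {"grip": -1, "slide": [0, 0, 0], "spin": -1}
    - {"grip": -1, "slide": [0, 0, 0], "spin": -1}
    - {"grip": -1, "slide": [0, 0, 0], "spin": -1}
    - {"grip": -1, "slide": [0, 0, 0], "spin": -1}
    - {"grip": -1, "slide": [0, 0, 0], "spin": -1}
    - {"grip": -1, "slide": [0, 0, 0], "spin": -1}
    - {"grip": -1, "slide": [0, 0, 0], "spin": -1}

```text
time: 13.15
tool_pos: [0.4595, 0.3036, 0.0672]
ee_rot: [-3.142, -0.0, 2.984]
wrist_force: [-0.5, -0.6, -0.2]
width: 0.0941
finger_force: 0.0
```

>>> arm_command:
  plan:
    - {"grip": -1, "slide": [0, 0, 0], "spin": -0.985}
    - {"grip": -1, "slide": [0, 0, 0], "spin": -0.985}
    - {"grip": -1, "slide": [0, 0, 0.05], "spin": 0}
    - {"grip": -1, "slide": [0, 0, 0.03], "spin": 0}
    - {"grip": -1, "slide": [0, 0.026, 0], "spin": 0}
    - {"grip": -1, "slide": [0, 0.01, 0], "spin": 0}
    - {"grip": -1, "slide": [0, 0.01, 0], "spin": 0}
    - {"grip": -1, "slide": [0, 0.01, 0], "spin": 0}
    - {"grip": -1, "slide": [0, 0.01, 0], "spin": 0}

```text
time: 14.28
tool_pos: [0.4591, 0.3368, 0.0273]
ee_rot: [-3.142, -0.0, -3.13]
wrist_force: [0.5, -0.8, -0.4]
width: 0.0938
finger_force: 0.3
```

>>> arm_command:
  plan:
    - {"grip": -1, "slide": [0, -0.04, 0], "spin": 0}
    - {"grip": -1, "slide": [0, -0.03, 0], "spin": 0}
    - {"grip": -1, "slide": [0, -0.01, 0], "spin": 0}
    - {"grip": -1, "slide": [0, -0.01, 0], "spin": 0}
    - {"grip": -1, "slide": [0, -0.01, 0], "spin": 0}
    - {"grip": -1, "slide": [0, -0.01, 0], "spin": 0}
    - {"grip": -1, "slide": [0, 0.04, 0], "spin": 0}

```text
time: 15.15
tool_pos: [0.4598, 0.3011, 0.0274]
ee_rot: [-3.141, -0.0, -3.132]
wrist_force: [0.3, -0.6, 1.1]
width: 0.094
finger_force: 0.0
```

>>> arm_command:
  plan:
    - {"grip": -0.3, "slide": [0, 0, 0], "spin": 0}
    - {"grip": -0.15, "slide": [0, 0, 0], "spin": 0}
    - {"grip": -0.1, "slide": [0, 0, 0], "spin": 0}
    - {"grip": -0.1, "slide": [0, 0, 0], "spin": 0}
    - {"grip": -0.1, "slide": [0, 0, 0], "spin": 0}

```text
time: 15.78
tool_pos: [0.4596, 0.3016, 0.0273]
ee_rot: [3.141, -0.0, -3.13]
wrist_force: [0.4, 0.2, 0.5]
width: 0.0527
finger_force: 28.9
```

Run:
```python
from h import *
save('wrist','w5.png',(180,130,420,310),3)
```

```text
(no output)
```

View pics/w5.png

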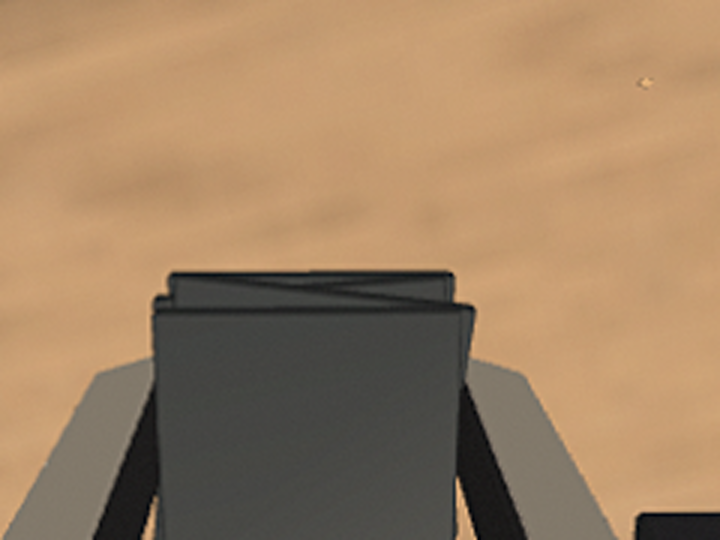

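The view shows three coasters flush. The third is still turned clockwise by roughly 0.1 rad and jammed between the pads, with its edge running from (170,276) to (472,308). I'm tapping its protruding corners with single pads, +y side near the robot and −y side far, then squeezing again.

>>> arm_command:
  plan:
    - {"grip": -0.277, "slide": [0, 0, 0], "spin": 0}
    - {"grip": -0.277, "slide": [0, 0, 0], "spin": 0}
    - {"grip": -0.277, "slide": [0.034, 0, 0], "spin": 0}
    - {"grip": -0.277, "slide": [0, -0.005, 0], "spin": 0}
    - {"grip": -0.277, "slide": [0, -0.005, 0], "spin": 0}
    - {"grip": -0.277, "slide": [0, 0, 0], "spin": 0}
    - {"grip": -0.277, "slide": [0, 0.01, 0], "spin": 0}
    - {"grip": -0.277, "slide": [-0.068, 0, 0], "spin": 0}
    - {"grip": -0.277, "slide": [0, 0.005, 0], "spin": 0}
    - {"grip": -0.277, "slide": [0, 0.005, 0], "spin": 0}

```text
time: 17.08
tool_pos: [0.4764, 0.3067, 0.0272]
ee_rot: [-3.141, -0.0, -3.13]
wrist_force: [0.7, 0.1, 0.2]
width: 0.0596
finger_force: 0.7
```

>>> arm_command:
  plan:
    - {"grip": -0.277, "slide": [0, 0, 0], "spin": 0}
    - {"grip": -0.277, "slide": [0, -0.01, 0], "spin": 0}
    - {"grip": -0.277, "slide": [0.068, 0, 0], "spin": 0}
    - {"grip": -0.277, "slide": [0, -0.005, 0], "spin": 0}
    - {"grip": -0.277, "slide": [0, -0.005, 0], "spin": 0}
    - {"grip": -0.277, "slide": [0, 0, 0], "spin": 0}
    - {"grip": -0.277, "slide": [0, 0.01, 0], "spin": 0}
    - {"grip": -0.277, "slide": [-0.068, 0, 0], "spin": 0}
    - {"grip": -0.277, "slide": [0, 0.005, 0], "spin": 0}
    - {"grip": -0.277, "slide": [0, 0.005, 0], "spin": 0}

```text
time: 18.32
tool_pos: [0.4765, 0.3066, 0.0271]
ee_rot: [-3.141, -0.0, -3.13]
wrist_force: [1.5, -1.6, -0.1]
width: 0.0597
finger_force: 0.7
```

>>> arm_command:
  plan:
    - {"grip": -0.277, "slide": [0, 0, 0], "spin": 0}
    - {"grip": -0.277, "slide": [0, -0.01, 0], "spin": 0}
    - {"grip": -0.277, "slide": [0.034, 0, 0], "spin": 0}
    - {"grip": -0.15, "slide": [0, 0, 0], "spin": 0}
    - {"grip": -0.1, "slide": [0, 0, 0], "spin": 0}
    - {"grip": -0.1, "slide": [0, 0, 0], "spin": 0}
    - {"grip": -0.1, "slide": [0, 0, 0], "spin": 0}

```text
time: 19.2
tool_pos: [0.4596, 0.3016, 0.0273]
ee_rot: [3.142, -0.0, -3.13]
wrist_force: [-0.4, 0.6, 0.3]
width: 0.052
finger_force: 20.6
```

Run:
```python
from h import *
save('wrist','w6.png',(180,130,420,310),3)
```

```text
(no output)
```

View pics/w6.png

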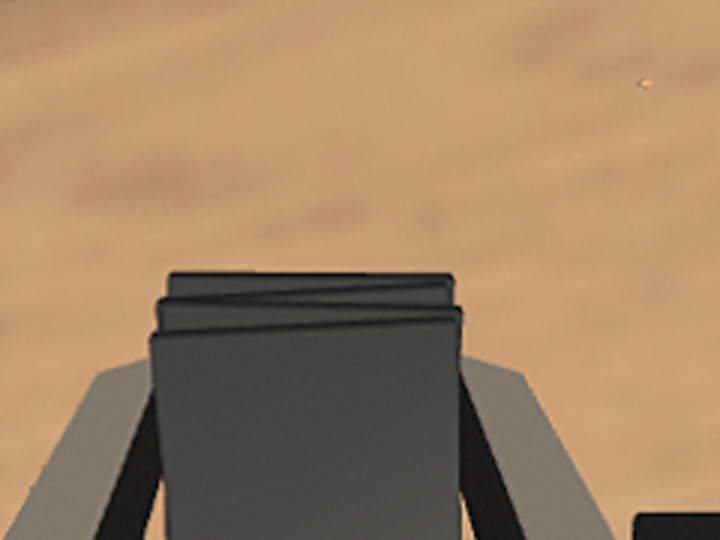

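The pads now read 52.0 mm. The third coaster is nearly straight, but the second and top ones are slightly counter-turned, and the top has drifted about 3 mm in x. I'm doing a gentle x pass: pinch, small taps at four corners, pinch.

>>> arm_command:
  plan:
    - {"grip": -1, "slide": [0, 0, 0], "spin": 0}
    - {"grip": -1, "slide": [0, 0, 0], "spin": 0}
    - {"grip": -1, "slide": [0, 0, 0], "spin": 0}
    - {"grip": -1, "slide": [0, 0, -0.08], "spin": 0}
    - {"grip": -1, "slide": [0, 0, 0], "spin": 1}
    - {"grip": -1, "slide": [0, 0, 0], "spin": 1}
    - {"grip": -1, "slide": [0, 0, 0], "spin": 1}
    - {"grip": -1, "slide": [0, 0, 0], "spin": 1}
    - {"grip": -1, "slide": [0, 0, 0], "spin": 1}
    - {"grip": -1, "slide": [0, 0, 0], "spin": 1}

```text
time: 20.5
tool_pos: [0.4597, 0.3016, 0.0674]
ee_rot: [3.141, 0.0, 2.627]
wrist_force: [-0.1, -0.1, -0.8]
width: 0.0939
finger_force: 0.0
```

>>> arm_command:
  plan:
    - {"grip": -1, "slide": [0, 0, 0], "spin": 1}
    - {"grip": -1, "slide": [0, 0, 0], "spin": 1}
    - {"grip": -1, "slide": [0, 0, 0], "spin": 1}
    - {"grip": -1, "slide": [0, 0, 0], "spin": 1}
    - {"grip": -1, "slide": [0, 0, 0], "spin": 1}
    - {"grip": -1, "slide": [0, 0, 0], "spin": 1}
    - {"grip": -1, "slide": [0, 0, 0], "spin": 1}
    - {"grip": -1, "slide": [0, 0, 0], "spin": 1}
    - {"grip": -1, "slide": [0, 0, 0], "spin": 1}
    - {"grip": -1, "slide": [0, 0, 0], "spin": 1}

```text
time: 21.75
tool_pos: [0.4597, 0.3016, 0.0674]
ee_rot: [3.141, -0.0, 1.754]
wrist_force: [0.7, 1.3, 1.0]
width: 0.0939
finger_force: 0.0
```

>>> arm_command:
  plan:
    - {"grip": -1, "slide": [0, 0, 0], "spin": 1}
    - {"grip": -1, "slide": [0, 0, 0], "spin": 1}
    - {"grip": -1, "slide": [0, 0, 0.05], "spin": 0}
    - {"grip": -1, "slide": [0, 0, 0.03], "spin": 0}
    - {"grip": -0.3, "slide": [0, 0, 0], "spin": 0}
    - {"grip": -0.15, "slide": [0, 0, 0], "spin": 0}
    - {"grip": -0.1, "slide": [0, 0, 0], "spin": 0}
    - {"grip": -0.1, "slide": [0, 0, 0], "spin": 0}

```text
time: 22.75
tool_pos: [0.4598, 0.3017, 0.0277]
ee_rot: [3.141, -0.0, 1.582]
wrist_force: [0.4, 0.4, 1.0]
width: 0.0574
finger_force: 0.3
```

>>> arm_command:
  plan:
    - {"grip": -0.277, "slide": [0, 0, 0], "spin": 0}
    - {"grip": -0.277, "slide": [0, 0, 0], "spin": 0}
    - {"grip": -0.277, "slide": [0.034, 0, 0], "spin": 0}
    - {"grip": -0.277, "slide": [0, -0.0044, 0], "spin": 0}
    - {"grip": -0.277, "slide": [0, -0.0044, 0], "spin": 0}
    - {"grip": -0.277, "slide": [0, 0, 0], "spin": 0}
    - {"grip": -0.277, "slide": [0, 0.0088, 0], "spin": 0}
    - {"grip": -0.277, "slide": [-0.068, 0, 0], "spin": 0}
    - {"grip": -0.277, "slide": [0, 0.0044, 0], "spin": 0}
    - {"grip": -0.277, "slide": [0, 0.0044, 0], "spin": 0}

```text
time: 24.0
tool_pos: [0.4643, 0.2847, 0.0273]
ee_rot: [-3.141, -0.0, 1.582]
wrist_force: [-1.6, -0.6, 0.3]
width: 0.0601
finger_force: 0.5
```

>>> arm_command:
  plan:
    - {"grip": -0.277, "slide": [0, 0, 0], "spin": 0}
    - {"grip": -0.277, "slide": [0, -0.0088, 0], "spin": 0}
    - {"grip": -0.277, "slide": [0, -0.0044, 0], "spin": 0}
    - {"grip": -0.277, "slide": [0, -0.0044, 0], "spin": 0}
    - {"grip": -0.277, "slide": [0, 0, 0], "spin": 0}
    - {"grip": -0.277, "slide": [0, 0.0088, 0], "spin": 0}
    - {"grip": -0.277, "slide": [0.068, 0, 0], "spin": 0}
    - {"grip": -0.277, "slide": [0, 0.0044, 0], "spin": 0}
    - {"grip": -0.277, "slide": [0, 0.0044, 0], "spin": 0}
    - {"grip": -0.277, "slide": [0, 0, 0], "spin": 0}

```text
time: 25.25
tool_pos: [0.4639, 0.318, 0.0272]
ee_rot: [-3.141, 0.0, 1.582]
wrist_force: [-1.2, 0.4, 0.5]
width: 0.0599
finger_force: 0.3
```

>>> arm_command:
  plan:
    - {"grip": -0.277, "slide": [0, -0.0088, 0], "spin": 0}
    - {"grip": -0.277, "slide": [-0.034, 0, 0], "spin": 0}
    - {"grip": -0.15, "slide": [0, 0, 0], "spin": 0}
    - {"grip": -0.1, "slide": [0, 0, 0], "spin": 0}
    - {"grip": -0.1, "slide": [0, 0, 0], "spin": 0}
    - {"grip": -0.1, "slide": [0, 0, 0], "spin": 0}

```text
time: 26.0
tool_pos: [0.4598, 0.3016, 0.0274]
ee_rot: [3.141, 0.0, 1.583]
wrist_force: [0.9, -1.6, 0.5]
width: 0.0519
finger_force: 14.4
```

Run:
```python
from h import *
save('wrist','w7.png',(180,130,420,310),3)
g=cv2.imread('pics/w7.png',0)
for l in cv2.createLineSegmentDetector().detect(g)[0][:,0]:
    L=np.hypot(l[2]-l[0],l[3]-l[1])
    if L>90: print(np.round(l).astype(int),round(np.degrees(np.arctan2(l[3]-l[1],l[2]-l[0])),1))
```

```text
[ 94 539 158 375] -68.7
[169 265 448 267] 0.4
[153 371  87 539] 111.5
[462 375 526 540] 68.7
[458 479 462 381] -87.7
[ 18 511  96 372] -60.7
[169 296 314 296] 0.2
[292 291 171 287] -177.9
[293 301 161 301] 180.0
```

Edges are now within about 2°, so I'm doing the same gentle pass along y.

>>> arm_command:
  plan:
    - {"grip": -1, "slide": [0, 0, 0], "spin": 0}
    - {"grip": -1, "slide": [0, 0, 0], "spin": 0}
    - {"grip": -1, "slide": [0, 0, 0], "spin": 0}
    - {"grip": -1, "slide": [0, 0, -0.08], "spin": 0}
    - {"grip": -1, "slide": [0, 0, 0], "spin": -1}
    - {"grip": -1, "slide": [0, 0, 0], "spin": -1}
    - {"grip": -1, "slide": [0, 0, 0], "spin": -1}
    - {"grip": -1, "slide": [0, 0, 0], "spin": -1}
    - {"grip": -1, "slide": [0, 0, 0], "spin": -1}
    - {"grip": -1, "slide": [0, 0, 0], "spin": -1}

```text
time: 27.3
tool_pos: [0.4595, 0.3017, 0.0673]
ee_rot: [3.142, -0.0, 2.109]
wrist_force: [-0.2, -0.2, -0.0]
width: 0.0939
finger_force: 0.0
```

>>> arm_command:
  plan:
    - {"grip": -1, "slide": [0, 0, 0], "spin": -1}
    - {"grip": -1, "slide": [0, 0, 0], "spin": -1}
    - {"grip": -1, "slide": [0, 0, 0], "spin": -1}
    - {"grip": -1, "slide": [0, 0, 0], "spin": -1}
    - {"grip": -1, "slide": [0, 0, 0], "spin": -1}
    - {"grip": -1, "slide": [0, 0, 0], "spin": -1}
    - {"grip": -1, "slide": [0, 0, 0], "spin": -1}
    - {"grip": -1, "slide": [0, 0, 0], "spin": -1}
    - {"grip": -1, "slide": [0, 0, 0], "spin": -1}
    - {"grip": -1, "slide": [0, 0, 0], "spin": -1}

```text
time: 28.55
tool_pos: [0.4595, 0.3017, 0.0673]
ee_rot: [3.141, -0.0, 2.982]
wrist_force: [0.4, 0.4, -0.5]
width: 0.094
finger_force: 0.0
```

>>> arm_command:
  plan:
    - {"grip": -1, "slide": [0, 0, 0], "spin": -1}
    - {"grip": -1, "slide": [0, 0, 0], "spin": -1}
    - {"grip": -1, "slide": [0, 0, 0.05], "spin": 0}
    - {"grip": -1, "slide": [0, 0, 0.03], "spin": 0}
    - {"grip": -0.3, "slide": [0, 0, 0], "spin": 0}
    - {"grip": -0.15, "slide": [0, 0, 0], "spin": 0}
    - {"grip": -0.1, "slide": [0, 0, 0], "spin": 0}
    - {"grip": -0.1, "slide": [0, 0, 0], "spin": 0}
    - {"grip": -0.1, "slide": [0, 0, 0], "spin": 0}

```text
time: 29.68
tool_pos: [0.4597, 0.3019, 0.0276]
ee_rot: [3.141, 0.0, -3.13]
wrist_force: [0.5, 0.9, -0.5]
width: 0.0524
finger_force: 7.5
```

>>> arm_command:
  plan:
    - {"grip": -0.277, "slide": [0, 0, 0], "spin": 0}
    - {"grip": -0.277, "slide": [0, 0, 0], "spin": 0}
    - {"grip": -0.277, "slide": [0.034, 0, 0], "spin": 0}
    - {"grip": -0.277, "slide": [0, -0.0044, 0], "spin": 0}
    - {"grip": -0.277, "slide": [0, -0.0044, 0], "spin": 0}
    - {"grip": -0.277, "slide": [0, 0, 0], "spin": 0}
    - {"grip": -0.277, "slide": [0, 0.0088, 0], "spin": 0}
    - {"grip": -0.277, "slide": [-0.068, 0, 0], "spin": 0}
    - {"grip": -0.277, "slide": [0, 0.0044, 0], "spin": 0}
    - {"grip": -0.277, "slide": [0, 0.0044, 0], "spin": 0}

```text
time: 30.92
tool_pos: [0.4763, 0.3061, 0.0271]
ee_rot: [-3.141, -0.001, -3.13]
wrist_force: [0.5, -1.4, 0.5]
width: 0.0598
finger_force: 0.6
```

>>> arm_command:
  plan:
    - {"grip": -0.277, "slide": [0, 0, 0], "spin": 0}
    - {"grip": -0.277, "slide": [0, -0.0088, 0], "spin": 0}
    - {"grip": -0.277, "slide": [0, -0.0044, 0], "spin": 0}
    - {"grip": -0.277, "slide": [0, -0.0044, 0], "spin": 0}
    - {"grip": -0.277, "slide": [0, 0, 0], "spin": 0}
    - {"grip": -0.277, "slide": [0, 0.0088, 0], "spin": 0}
    - {"grip": -0.277, "slide": [0.068, 0, 0], "spin": 0}
    - {"grip": -0.277, "slide": [0, 0.0044, 0], "spin": 0}
    - {"grip": -0.277, "slide": [0, 0.0044, 0], "spin": 0}
    - {"grip": -0.277, "slide": [0, 0, 0], "spin": 0}

```text
time: 32.17
tool_pos: [0.4435, 0.3062, 0.0276]
ee_rot: [3.141, 0.001, -3.13]
wrist_force: [-0.5, 0.1, -0.4]
width: 0.0601
finger_force: 0.0
```

>>> arm_command:
  plan:
    - {"grip": -0.277, "slide": [0, -0.0088, 0], "spin": 0}
    - {"grip": -0.277, "slide": [-0.034, 0, 0], "spin": 0}
    - {"grip": -0.15, "slide": [0, 0, 0], "spin": 0}
    - {"grip": -0.1, "slide": [0, 0, 0], "spin": 0}
    - {"grip": -0.1, "slide": [0, 0, 0], "spin": 0}
    - {"grip": -0.1, "slide": [0, 0, 0], "spin": 0}

```text
time: 32.92
tool_pos: [0.4597, 0.3017, 0.0276]
ee_rot: [3.141, 0.001, -3.13]
wrist_force: [1.3, 1.0, 0.9]
width: 0.0521
finger_force: 11.5
```

Run:
```python
from h import *
a=snapshot('wrist')[130:310,180:420,::-1]; b=snapshot('top')[225:265,220:262,::-1]
a=cv2.resize(a,(540,405),interpolation=cv2.INTER_CUBIC);b=cv2.resize(b,(260,248),interpolation=cv2.INTER_CUBIC)
im=np.zeros((405,800,3),np.uint8);im[:,:540]=a;im[:248,540:]=b
cv2.imwrite('pics/w8.png',im)
save('wrist','w8b.png',(180,130,420,310),3)
g=cv2.imread('pics/w8b.png',0)
for l in cv2.createLineSegmentDetector().detect(g)[0][:,0]:
    L=np.hypot(l[2]-l[0],l[3]-l[1])
    if L>80: print(np.round(l).astype(int),round(np.degrees(np.arctan2(l[3]-l[1],l[2]-l[0])),1))
```

```text
[168 269 447 268] -0.2
[634 512 718 512] -0.2
[462 287 461 377] 90.8
[155 384 150 289] -92.7
[ 94 539 154 385] -68.8
[462 376 525 539] 68.8
[537 400 615 539] 60.6
[457 479 459 377] -88.9
[ 43 469  97 373] -60.6
[446 273 172 274] 179.9
[456 291 156 296] 179.1
```

View pics/w8.png

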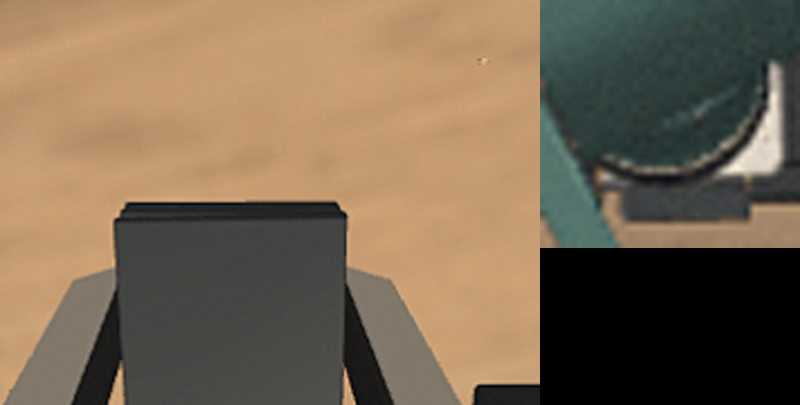

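The stack looks square from the near side: all edges are parallel and the top sits at (230,218). I'm opening, rising, and moving above the lid knob.

>>> arm_command:
  plan:
    - {"grip": -0.5, "slide": [0, 0, 0], "spin": 0}
    - {"grip": -1, "slide": [0, 0, 0], "spin": 0}
    - {"grip": -1, "slide": [0, 0, 0], "spin": 0}
    - {"grip": -1, "slide": [0, 0, -0.06], "spin": 0}
    - {"grip": -1, "slide": [0, 0, -0.12], "spin": -1}
    - {"grip": -1, "slide": [0, 0, -0.12], "spin": 0}
    - {"grip": -1, "slide": [0, 0, -0.12], "spin": 0}
    - {"grip": -1, "slide": [0, 0, -0.026], "spin": 0}

```text
time: 34.08
tool_pos: [0.4612, 0.3024, 0.2562]
ee_rot: [3.138, 0.009, -3.043]
wrist_force: [-0.2, -0.4, -0.3]
width: 0.0941
finger_force: 0.0
```

Run:
```python
from h import *
from scipy.spatial.transform import Rotation as R
o=sensors.get_obs();print(o['tool_pos'],o['ee_rot'])
M=R.from_euler('xyz',o['ee_rot']).as_matrix()
print('slide units to above knob',np.round(M.T@(np.array([.508,-.092,.25])-o['tool_pos'])/.5,4))
```

```text
[0.46116245 0.30243115 0.25622869] [ 3.13784266  0.00920621 -3.04263882]
slide units to above knob [-0.0152 -0.7943  0.0096]
```

>>> arm_command:
  plan:
    - {"grip": -1, "slide": [-0.0022, -0.1135, 0.0014], "spin": 0}
    - {"grip": -1, "slide": [-0.0022, -0.1135, 0.0014], "spin": 0}
    - {"grip": -1, "slide": [-0.0022, -0.1135, 0.0014], "spin": 0}
    - {"grip": -1, "slide": [-0.0022, -0.1135, 0.0014], "spin": 0}
    - {"grip": -1, "slide": [-0.0022, -0.1135, 0.0014], "spin": 0}
    - {"grip": -1, "slide": [-0.0022, -0.1135, 0.0014], "spin": 0}
    - {"grip": -1, "slide": [-0.0022, -0.1135, 0.0014], "spin": 0}

```text
time: 34.95
tool_pos: [0.5058, -0.0946, 0.2436]
ee_rot: [3.14, -0.002, -3.043]
wrist_force: [0.4, 0.5, -0.4]
width: 0.0941
finger_force: 0.0
```

>>> arm_command:
  plan:
    - {"grip": -1, "slide": [0, 0, 0], "spin": -0.84}
    - {"grip": -1, "slide": [0, 0, 0], "spin": -0.84}
    - {"grip": -1, "slide": [0, 0, 0], "spin": -0.84}
    - {"grip": -1, "slide": [0, 0, 0], "spin": -0.84}
    - {"grip": -1, "slide": [0, 0, 0], "spin": -0.84}
    - {"grip": -1, "slide": [0, 0, 0], "spin": 0}

```text
time: 35.7
tool_pos: [0.5059, -0.0928, 0.2437]
ee_rot: [3.139, -0.002, -2.677]
wrist_force: [-0.3, -0.1, 0.1]
width: 0.0941
finger_force: 0.0
```

Run:
```python
from h import *
o=sensors.get_obs();print(o['tool_pos'],o['ee_rot'])
c=camera_info('wrist');save('wrist','k1.png');print(np.round(c['position'],4),np.round(c['rotation'],3))
im=cv2.imread('pics/k1.png');h=cv2.cvtColor(im,cv2.COLOR_BGR2HSV)
# expected pixel by projection search: brute force from pix2w inverse
def proj(p):
    q=Rotation.from_euler('xyz',c['rotation']).as_matrix().T@(np.array(p)-c['position'])
    s=np.array([q[0],-q[1]])/-q[2]; s=s*(1+c['k1']*(s@s)); return np.round([c['fx']*s[0]+c['cx'],c['fy']*s[1]+c['cy']])
for p in ([.512,-.088,.131],[.5055,-.0833,.06],[.4578,.0314,.136],[.5786,-.1952,.136]): print('proj',proj(p))
u,v=proj([.512,-.088,.131]).astype(int)
for vv in range(v-40,v+25,8): print(vv,[tuple(int(a) for a in h[vv,uu]) for uu in range(u-24,u+25,8)])
g=cv2.cvtColor(im,cv2.COLOR_BGR2GRAY)
for l in cv2.createLineSegmentDetector().detect(g)[0][:,0]:
    L=np.hypot(l[2]-l[0],l[3]-l[1])
    if L>40: print(np.round(l).astype(int),round(np.degrees(np.arctan2(l[3]-l[1],l[2]-l[0])),1))
```

```text
[ 0.50589052 -0.09278713  0.24374142] [ 3.13941911e+00 -2.11002143e-03 -2.67704946e+00]
[ 0.4379 -0.1279  0.3988] [-0.261 -0.003  2.035]
proj [285. 232.]
proj [291. 208.]
proj [444. 239.]
proj [132. 247.]
192 [(15, 110, 197), (15, 107, 196), (15, 107, 198), (15, 108, 199), (15, 110, 199), (15, 109, 195), (15, 108, 196)]
200 [(15, 108, 192), (15, 109, 195), (17, 116, 219), (21, 103, 239), (15, 110, 194), (15, 109, 195), (15, 108, 196)]
208 [(15, 126, 127), (15, 123, 129), (15, 130, 124), (30, 54, 255), (14, 126, 125), (16, 126, 127), (15, 123, 126)]
216 [(15, 126, 115), (14, 122, 113), (14, 122, 117), (14, 121, 118), (15, 125, 120), (16, 123, 118), (15, 123, 120)]
224 [(15, 123, 118), (15, 120, 117), (16, 115, 126), (18, 110, 170), (14, 123, 116), (15, 125, 118), (14, 123, 116)]
232 [(15, 126, 113), (14, 122, 117), (30, 64, 255), (28, 50, 254), (14, 120, 123), (15, 122, 121), (15, 123, 118)]
240 [(14, 130, 133), (14, 135, 134), (14, 131, 136), (28, 64, 255), (14, 130, 139), (14, 130, 137), (14, 129, 138)]
248 [(17, 119, 244), (17, 120, 241), (16, 122, 240), (16, 121, 238), (17, 120, 2
[... 1746 characters left out ...]
 55.5
[521 351 509 401] 103.7
[266 329 314 330] 1.2
[163  55 126   1] -124.5
[ 68 275 118 240] -34.9
[559 225 137 136] -168.2
[167  54 239   0] -36.8
[452  40 494 127] 64.0
[ 65 275   0 198] -130.5
[307  47 392  94] 28.9
[369 153 337  97] -120.5
[168  57 218 130] 55.5
[282   1 304  38] 59.1
[244   0 174  53] 143.2
[496 127 551  93] -31.9
[ 41 153  73 128] -38.5
[333  91 312  56] -120.8
[339  95 359 131] 59.7
[497 132 523 188] 65.0
[519 187 494 133] -115.0
[103 104 138  77] -37.5
[ 78 129 122 187] 52.4
[  3 198  45 247] 49.7
[492 128 471  84] -115.7
[ 33  71  70 120] 52.9
[137 357  72 355] -178.9
[492 356 401 358] 178.7
[239 358 138 357] -179.3
[292 408 219 408] -180.0
[333 357 242 358] 179.8
```

Run:
```python
from h import *
im=cv2.imread('pics/k1.png');h=cv2.cvtColor(im,cv2.COLOR_BGR2HSV)
m=((h[:,:,0]>17)&(h[:,:,1]<115)&(h[:,:,2]>150)).astype(np.uint8);m[:190]=0;m[248:]=0;m[:,:255]=0;m[:,315:]=0
n,_,s,ce=cv2.connectedComponentsWithStats(m)
for i in range(1,n):
    if s[i,4]>10: print(s[i],ce[i])
o=sensors.get_obs();M=Rotation.from_euler('xyz',o['ee_rot']).as_matrix()
e=pix2w('wrist',[(283.5,246)],.136)[0];k=pix2w('wrist',[(283.5,234)],.131)[0]
for nm,p in (('edge',e),('knob',k)): print(nm,np.round(p,4),'tool frame mm',np.round(M.T@(p-o['tool_pos'])*1000,1))
```

```text
[277 195  13  19 159] [283.43396226 202.87421384]
[275 222  17  23 252] [283.41666667 231.67063492]
edge [ 0.522  -0.0843  0.136 ] tool frame mm [-18.3   0.3 108. ]
knob [ 0.5142 -0.0881  0.131 ] tool frame mm [ -9.6   0.3 113. ]
```

>>> arm_command:
  plan:
    - {"grip": -0.5, "slide": [-0.01, 0.0006, 0.06], "spin": 0}
    - {"grip": -0.2, "slide": [0, 0, 0.08], "spin": 0}
    - {"grip": 0, "slide": [0, 0, 0.047], "spin": 0}
    - {"grip": 0.3, "slide": [0, 0, 0], "spin": 0}
    - {"grip": 0.5, "slide": [0, 0, 0], "spin": 0}
    - {"grip": 0.7, "slide": [0, 0, 0], "spin": 0}
    - {"grip": 1, "slide": [0, 0, 0], "spin": 0}
    - {"grip": 1, "slide": [0, 0, 0], "spin": 0}
    - {"grip": 1, "slide": [0, 0, 0], "spin": 0}
    - {"grip": 1, "slide": [0, 0, 0], "spin": 0}

```text
time: 37.0
tool_pos: [0.5105, -0.0892, 0.152]
ee_rot: [3.139, 0.0, -2.676]
wrist_force: [-1.3, 4.9, 1.7]
width: 0.0151
finger_force: 30.0
```

The knob is gripped. I'm lifting along the hinge arc.

>>> arm_command:
  plan:
    - {"grip": 1, "slide": [-0.0023, 0, -0.0317], "spin": 0}
    - {"grip": 1, "slide": [-0.005, 0, -0.0314], "spin": 0}
    - {"grip": 1, "slide": [-0.0077, 0, -0.0308], "spin": 0}
    - {"grip": 1, "slide": [-0.0104, 0, -0.03], "spin": 0}
    - {"grip": 1, "slide": [-0.013, 0, -0.029], "spin": 0}

```text
time: 37.62
tool_pos: [0.527, -0.0809, 0.2286]
ee_rot: [3.138, -0.002, -2.676]
wrist_force: [-1.5, 5.5, -4.7]
width: 0.0149
finger_force: 30.0
```

>>> arm_command:
  plan:
    - {"grip": 1, "slide": [-0.0155, 0, -0.0278], "spin": 0}
    - {"grip": 1, "slide": [-0.0178, 0, -0.0263], "spin": 0}
    - {"grip": 1, "slide": [-0.02, 0, -0.0247], "spin": 0}
    - {"grip": 1, "slide": [-0.0221, 0, -0.0228], "spin": 0}
    - {"grip": 1, "slide": [-0.0239, 0, -0.0208], "spin": 0}
    - {"grip": 1, "slide": [0, 0, 0], "spin": 0}
    - {"grip": 1, "slide": [0, 0, 0], "spin": 0}
    - {"grip": 1, "slide": [0, 0, 0], "spin": 0}
    - {"grip": 1, "slide": [0, 0, 0], "spin": 0}

```text
time: 38.75
tool_pos: [0.5708, -0.059, 0.2897]
ee_rot: [3.139, -0.004, -2.676]
wrist_force: [-4.7, 4.1, -3.1]
width: 0.0147
finger_force: 30.0
```

Run:
```python
from h import *
im=snapshot('wrist')[:,:,::-1];cv2.imwrite('pics/k2.png',im)
g=cv2.cvtColor(im,cv2.COLOR_BGR2GRAY)
o=sensors.get_obs();print(o['tool_pos'],o['wrist_force'],o['width'])
c=camera_info('wrist')
def proj(p):
    q=Rotation.from_euler('xyz',c['rotation']).as_matrix().T@(np.array(p)-c['position'])
    s=np.array([q[0],-q[1]])/-q[2]; s=s*(1+c['k1']*(s@s)); return np.round([c['fx']*s[0]+c['cx'],c['fy']*s[1]+c['cy']],1)
# predicted lid front edge (bottom corner) ends for several angles; closed edge mid .522-,-.0843
y=.4646;ex=np.array([np.cos(y),np.sin(y),0]);ey=np.array([-np.sin(y),np.cos(y),0])
kn=np.array([.5138,-.0883,0]);hg=kn+.182*ex
for th in (.77,.82,.873,.92,.97):
    for v in (0,.01):   # lid bottom / top at the front edge, relative to hinge
        p=hg-ex*(.1723*np.cos(th)-v*-np.sin(th)*-1) if 0 else hg+ex*(-.1723*np.cos(th)+v*np.sin(th))+np.array([0,0,.126+.1723*np.sin(th)+v*np.cos(th)])
        print(th,v,proj(p+ey*.12),proj(p-ey*.12))
for l in cv2.createLineSegmentDetector().detect(g)[0][:,0]:
    L=np.hypot(l[2]-l[0],l[3]-l[1]);a=np.degrees(np.arctan2(l[3]-l[1],l[2]-l[0]))
    if L>35 and min(abs(a),180-abs(a))<4: print(np.round(l).astype(int))
```

```text
[ 0.5708695  -0.05897313  0.28969654] [-3.90259865  4.35281451 -3.37871353] 0.014991770074368537
0.77 0 [473.6 244.4] [ 89.8 244.5]
0.77 0.01 [478.2 259.1] [ 85.2 259.2]
0.82 0 [477.4 257.2] [ 86.  257.3]
0.82 0.01 [481.7 272.7] [ 81.7 272.9]
0.873 0 [481.1 271.4] [ 82.3 271.6]
0.873 0.01 [485.1 287.8] [ 78.3 288.1]
0.92 0 [484.1 284.7] [ 79.3 285. ]
0.92 0.01 [487.7 301.8] [ 75.6 302.1]
0.97 0 [487.  299.4] [ 76.4 299.8]
0.97 0.01 [490.2 317.1] [ 73.2 317.4]
[  1 333 138 336]
[329 160 386 161]
[427 336 558 333]
[252 171 309 170]
[256 158 311 159]
[272 183 311 182]
[422 149 143 149]
[143 144 282 143]
[254 232 318 232]
[316 167 253 166]
[182 159 237 160]
[239 275 122 275]
[498 274 444 275]
[334 177 392 176]
[318 227 247 227]
[114 275  67 274]
[139 290 234 291]
[443 275 324 275]
[331 293 398 292]
[418 291 332 291]
[319 301 402 300]
[441 371 529 369]
[287 143 421 144]
[163 300 247 301]
[123 260 159 261]
[404 261 493 260]
[273 189 309 187]
[171 195 232 195]
[331 289 426 289]
[311 240 253 241]
[233 251 177 251]
[311 207 251 208]
[397 173 361 172]
[311 184 273 185]
[234 199 173 200]
[229 180 188 181]
[166 209 229 206]
[234 221 176 222]
[248 373 302 373]
[231 175 168 174]
[249 414 144 413]
[394 179 333 180]
[253 198 311 197]
[393 207 352 206]
[177 254 233 254]
[387 256 328 254]
[232 211 172 211]
[176 261 236 260]
[424 405 316 407]
[391 235 331 234]
[389 201 332 201]
[164 186 229 183]
[311 192 251 192]
[309 175 247 175]
[234 241 176 242]
[253 244 313 243]
[331 247 367 246]
[229 188 171 188]
[331 220 388 220]
[329 251 367 251]
[237 353 133 352]
[388 217 333 218]
[309 414 256 414]
[  1 368  94 370]
[ 77 260 118 261]
[ 66 410 108 411]
[431 352 328 353]
[162 283 217 282]
[233 286 164 286]
[558 354 434 357]
[132 357   1 353]
[317 358 248 358]
```

Vision puts the lid at about 0.83 rad, so I'm nudging it slightly toward the middle of the band and settling.

>>> arm_command:
  plan:
    - {"grip": 1, "slide": [-0.004, 0, -0.0031], "spin": 0}
    - {"grip": 1, "slide": [-0.004, 0, -0.0031], "spin": 0}
    - {"grip": 1, "slide": [0, 0, 0], "spin": 0}
    - {"grip": 1, "slide": [0, 0, 0], "spin": 0}
    - {"grip": 1, "slide": [0, 0, 0], "spin": 0}
    - {"grip": 1, "slide": [0, 0, 0], "spin": 0}
    - {"grip": 1, "slide": [0, 0, 0], "spin": 0}
    - {"grip": 1, "slide": [0, 0, 0], "spin": 0}

```text
time: 39.8
tool_pos: [0.5742, -0.0573, 0.2928]
ee_rot: [3.139, -0.004, -2.676]
wrist_force: [-5.2, 4.4, -2.7]
width: 0.0149
finger_force: 30.0
```

Run:
```python
from h import *
o=sensors.get_obs();print(o['tool_pos'],o['wrist_force'],o['width'],o['finger_force'])
# stack from top: min-area rectangle of the dark blob near the stack
im=snapshot('top')[:,:,::-1];r=im[225:275,215:270].max(2);m=(r<85).astype(np.uint8)
n,l,s,ce=cv2.connectedComponentsWithStats(m)
for i in range(1,n):
    if s[i,4]>50: print(s[i],cv2.minAreaRect(np.argwhere(l==i)[:,::-1].astype(np.float32)))
```

```text
[ 0.57421906 -0.05729461  0.29282229] [-5.17927311  4.40181066 -2.71803465] 0.014913485544747827 29.996320009231567
[ 18  14  21  22 435] ((28.0, 24.5), (21.0, 20.0), 90.0)
```

```bash
python3 -c "
from bench import ticket
print(ticket.close_job())"
```

```text
the job is handed in; nothing more can be done
None
```

I tapped the four coasters square in the same order with the lid shut, then lifted the lid; the gripper is still holding it steady at about 50 degrees (0.83 rad by the camera before a last small lift), and I handed the job in at about 40 s, with no verdict shown.

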